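# Clamp the chain tensioner in its fixture and hold its cage arm wound to the stop

### The job

The spring-loaded chain tensioner sits loose in the channel of the bench fixture. First slide the fixture's jaw along so that it pushes the tensioner's block fully home against the end wall and bears firmly on it, and leave the jaw shut; then swing the cage arm, which has an upright stud at its tip, against its spring towards the end wall as far as its stop, and finish while still holding it there, wound, without letting go. Leave the tools and the nut lying round the fixture alone.

Things in the scene. Friction and masses are not known exactly. Their poses are not given: they have to be found in the camera images.
- stand: Fixture fixed to the bench: metal base plate 150 (x) x 250 (y) x 12 mm with a channel along y between two dark lipped rails (top 30 mm, 91 mm wide outside, 48 mm between lips). A 15 mm end wall (top 36 mm) closes the +y end, inner face at y = +85 mm; the jaw is at the -y end. Origin: centre of the plate's underside on the bench. Position and yaw vary.
- jaw: Steel jaw in the channel, 44 wide x 66 long x 27 mm, face up to 35 mm above the channel floor. Slides only along the fixture's y: +y shuts it. Origin: on the channel floor (z 12 mm) under its front face; axes as the fixture's. Starts at fixture y -40 to -28 mm, 15 to 40 mm short of the tensioner; about +5 mm when the tensioner is home.
- jaw_post (a point): Middle of the jaw's upright round handle post: 16 mm diameter (19 mm rim on top), 39 to 86 mm above the bench, this point 69 mm up, 50 mm behind the jaw face on the channel's centre line. Jaw friction 4 N, it stays where it is left; pushing needs up to 12 N until the tensioner is home, then press to about 20 N in all to bear firmly.
- unit: Chain tensioner, about 0.8 kg, loose: foot 60 (x) x 80 (y) x 10 mm under the rail lips with 1.5 mm side play, 2 mm above; block 44 x 80 mm on it up to 35 mm; cage arm pivoted at its centre. Origin: centre of the foot's underside, on the channel floor; axes as the fixture's. Home with its +y end on the end wall: origin at fixture y = +45 mm; starts 5 to 18 mm short.
- unit_rear (a point): Centre of the block's rear (-y) end face, where the jaw bears: 40 mm behind the unit's origin along -y, 22 mm above its underside.
- cage_arm (a joint): Angle of the cage arm about its vertical pivot (rad). 0 = at rest, arm along the fixture's -x; grows clockwise seen from above (tip goes from -x towards +y, the end-wall side); 1.10 = hard on its stop. A spring drives it back to 0: about 3.5 N at the stud at the start, 8 N at the stop.
- cage_pivot (a point): On the vertical pivot axis of the cage arm, level with cage_stud (95 mm above the bench).
- cage_stud (a point): Middle of the upright round stud at the arm's tip: 14 mm diameter, 73 to 113 mm above the bench (20 mm collar up to 76 mm), this point 95 mm up, 90 mm from the pivot axis. The arm is two plates, 22 mm across their round ends, 55 to 73 mm above the bench, with two toothed wheels about 35 mm across between them.
- spanner_1: Bystander, lies on the bench beside the fixture, to be left alone: combination spanner, 32 x 168 x 6 mm. Origin: centre of its underside.
- nut_1: Bystander, lies on the bench beside the fixture, to be left alone: hexagon nut, 19 x 22 x 9 mm. Origin: centre of its underside.
- screwdriver_green: Bystander, lies on the bench beside the fixture, to be left alone: screwdriver, 30 x 201 x 32 mm. Origin: centre of its underside.
Not all that is in view belongs to the job. Leave any blue, orange or turquoise look-alike of the unit alone.

How it is judged (in metres and radians):
On the way, in this order (a step that is already met when the one before it is completed fails the run):
1. the jaw bears on the tensioner's block with more than 4 N while the block is home on the end wall (within 2.5 mm) (y of unit in the frame of stand above 0.0425 m and y of unit_rear in the frame of jaw below 0.0025 m and contact force between jaw and unit above 4 N), for 0.2 s.
2. the cage arm is wound to its stop (within 0.07 rad) by the fingers (value of joint cage_arm above 1.03 rad and contact force between the fingers and unit above 1 N), for 0.2 s.
At the end, for the whole second after the job is handed in: The fingers are still holding the cage arm (contact over 1 N) at its stop, joint above 1.03 of 1.10 rad; the tensioner is home within 2.5 mm of the end wall and at rest, and the jaw is still shut on it (gap under 2.5 mm) (all of step 2 and y of unit in the frame of stand above 0.0425 m and y of unit_rear in the frame of jaw below 0.0025 m and linear speed of unit below 0.02 m/s); the arm keeps its last pose, push and grip.
It fails at once if the spanner is moved more than 30 mm (distance of spanner_1 from where it was at the start of the episode above 0.03 m).
It fails at once if the nut is moved more than 30 mm (distance of nut_1 from where it was at the start of the episode above 0.03 m).
It fails at once if the screwdriver is moved more than 30 mm (distance of screwdriver_green from where it was at the start of the episode above 0.03 m).
It also fails if it takes over 42 s, if anything falls off the work surface, if the arm or the gripper's body presses on something with over 40 N, if the wrist force passes 120 N, or if a joint passes its speed limit or range.

### The arm

A 6-joint arm with a two-finger parallel gripper is mounted at the origin on a cart in front of the work surface, level with it; the furniture and walls round the work are solid. World frame = base frame: x ahead of the robot, y to its left, z up, the work surface at z = 0. Lengths are in mm, angles in rad, forces in N, time in s.
With the tool pointing down it reaches from about 400 to 925 mm from the base axis. Payload 12.5 kg.
Tool frame: the origin (TCP) lies at the very end of the fingers, on their centre line; the grasp point (between the pads) lies 19 mm behind it; z points along the fingers, y is the line along which they close (so a half turn about z gives the same grasp; the last joint's range is limited). The gripper opens to 95 mm and grips with 3 to 60 N. Pads are 20 mm wide; open, the fingers measure 119 mm over their backs; the gripper's body (75 mm by 180 mm) begins 59 mm behind the grasp point.
Start: joints at [-1.369, 0.491, 1.559, -0, 1.092, -0.106], TCP at [189.375, -595.637, 214.661] pointing down, gripper open.
Joint ranges: [-3.1, 3.1], [-0.84, 2.19], [0.05, 2.79], [-1.13, 4.28], [0.06, 2.93], [-2.69, 2.69]. Speed limits (rad/s): [2.22, 2.22, 2.79, 3.14, 3.14, 3.14].

### API

Orientations are given as [roll, pitch, yaw] about the fixed x, y, z axes, in that order (R = Rz(yaw) Ry(pitch) Rx(roll)).
In Python, from cell import state, read_camera, camera_info, job_done gives the robot as it stands.
- The arm moves only by the shell command python3 -m handwheel 'ROWS'. ROWS is a JSON list of rows, 1 to 5 of them, each of 5 numbers: dx, dy, dz in mm, then a turn about the tool's z in rad, then the opening from 0.0 (shut) to 1.0 (fully open); each row is the pose to reach, as a shift and turn from the pose commanded when the command began, along the tool's axes at that moment; what a row does not reach only later rows make up. A row lasts 1/12 s, in which the tool goes at most 41.7 mm and 0.125 rad, less where a joint would pass 70% of its speed; a pose out of reach is approached as far as the arm can. The fingers move at their own pace and stop on an object; the grip force is fixed at half the most. Time passes only in rows, so rows that do not move let the fingers close. It prints the time, the measured TCP pose, the force, the opening and the grip force at its end.
- state(): the state, without advancing time (a new reading comes with each control period).
- read_camera(name): name is "side" or "top"; returns (picture, depth): 384x512x3 uint8, red, green, blue; 384x512 float32, mm along the optical axis (not along the pixel's ray), 0 where there is no reading.
- camera_info(name): a dict with "vertical_fov" (degrees; the focal length in pixels is half the picture's height over the tangent of half this angle, whatever the lens; pixels are square), "cx", "cy" (the principal point, pixels), "dist_coeffs" ([k1, k2, p1, p2, k3] as OpenCV has them; the pictures are not rectified), "origin" and "attitude" of the camera in the world. Camera axes: x right, y down, z forward; pixel columns grow to the right and rows downward; lengths in mm; the calibration is good to about 2 mm. A picture is of the moment at which its call begins. camera_info takes no time and is no camera call.
- job_done(): hands the job in; it is judged then, once.
The state is a dict: "t": time; "joints": joint angles; "qvel": joint speeds; "tau": joint torques, N m; "eef_pos": TCP position; "tcp_rot": TCP orientation; "ft_force": force on the tool from outside, world axes, zero at the start; "moment": the same for the moment, N m; "opening": opening from 0.0 (shut) to 1.0 (fully open); "grip_force": force on a finger pad.
Only numpy, scipy, OpenCV 4.12 (cv2) and the standard library are available. Lean on these libraries where they do the work, as an engineer would, in place of code of your own. Each camera call takes 0.05 s, during which the arm holds its last target. There are 200 camera calls.

## Working session

There is one attempt and no reset: what is moved stays moved. The work goes in short steps, Python scripts to look and compute and a shell command to move; the robot and the scene stay as the last step left them, time stands still between calls to the robot, and variables do not carry over. Pictures are saved under pics/ and viewed, at most 10 in all, crops included, and the job is handed in when it is done.

```bash
mkdir -p pics; cat > h.py <<'E'
import numpy as np, cv2
from cell import state, read_camera, camera_info, job_done
def snap(n):
    p,d=read_camera(n); np.savez(f'/tmp/{n}.npz',p=p,d=d); return p,d
def K(n):
    c=camera_info(n); f=192/np.tan(np.radians(c['vertical_fov'])/2)
    return np.array([[f,0,c['cx']],[0,f,c['cy']],[0,0,1]]),np.array(c['dist_coeffs'],float)
E
python3 - <<'E'
from h import *
for n in('side','top'):
    p,d=snap(n); cv2.imwrite(f'pics/{n}0.png',p[:,:,::-1]); print(camera_info(n))
print(state())
E
```

```text
{'vertical_fov': 51.08539371800939, 'cx': 258.880075715227, 'cy': 188.8509731023815, 'dist_coeffs': array([-0.02275864,  0.        ,  0.        ,  0.        ,  0.        ]), 'origin': array([ 563.65006577, 1121.18242177,  472.80094757]), 'attitude': array([-1.91138579,  0.02772171,  3.1299109 ])}
{'vertical_fov': 47.559897351347324, 'cx': 249.3016455681564, 'cy': 188.47113081478489, 'dist_coeffs': array([-0.07152751,  0.        ,  0.        ,  0.        ,  0.        ]), 'origin': array([ 482.02711607,  107.01737275, 1383.06718935]), 'attitude': array([-3.0875142 , -0.00455241, -1.55913634])}
{'t': 0.1, 'joints': array([-1.36860430e+00,  4.91466548e-01,  1.55943519e+00,  9.79474245e-06,
        1.09166872e+00, -1.05595423e-01]), 'qvel': array([ 0.00111383, -0.00308487, -0.00196039,  0.00107316, -0.00079649,
       -0.00048214]), 'tau': array([ 4.21479766e-03, -6.13622546e+01, -2.58607435e+01,  6.94684871e-02,
        4.70062613e-02, -4.59750288e-05]), 'eef_pos': array([ 189.3244838 , -595.39396403,  214.12443802]), 'tcp_rot': array([-3.14062121e+00, -1.11698876e-04,  3.07782880e-01]), 'ft_force': array([-0.78416149,  0.42105241,  0.05627477]), 'moment': array([0.01621147, 0.01908455, 0.04285208]), 'grip_force': 0.0, 'opening': 1.0024611617208126}
```

View pics/top0.png

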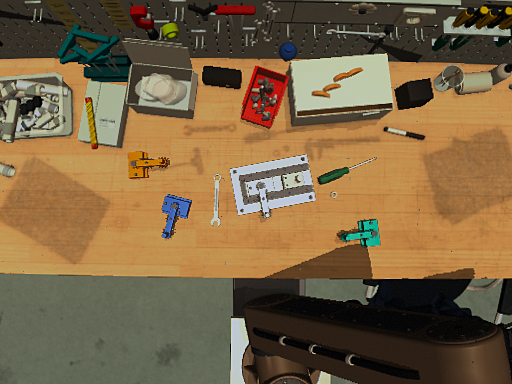

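View pics/side0.png

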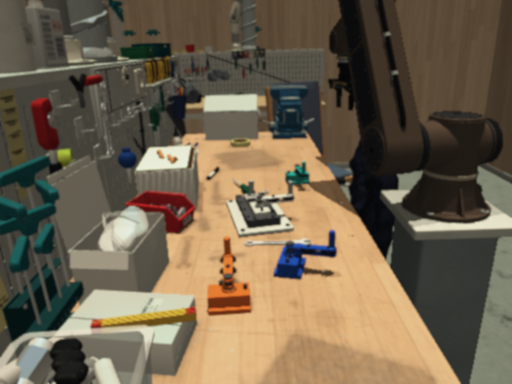

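The top view shows the fixture around (272,185), with its cage arm and stud pointing down to about (265,213). The spanner is at (216,200), the screwdriver at (345,170) and the nut at (334,195). I'll crop in and compute positions.

```bash
cat >> h.py <<'E'
from scipy.spatial.transform import Rotation as Ro
def cloud(n):
    z=np.load(f'/tmp/{n}.npz'); d=z['d']; k,dc=K(n); c=camera_info(n)
    v,u=np.mgrid[:384,:512]; uv=np.stack([u,v],-1).reshape(-1,1,2).astype(float)
    r=cv2.undistortPoints(uv,k,dc).reshape(384,512,2)
    P=np.dstack([r*d[...,None],d])
    return P@Ro.from_euler('xyz',c['attitude']).as_matrix().T+c['origin'],z['p']
def proj(n,W):
    k,dc=K(n); c=camera_info(n); R=Ro.from_euler('xyz',c['attitude']).as_matrix()
    q=(np.atleast_2d(W)-c['origin'])@R
    return cv2.projectPoints(q,np.zeros(3),np.zeros(3),k,dc)[0].reshape(-1,2)
def onplane(n,uv,z):
    k,dc=K(n); c=camera_info(n); R=Ro.from_euler('xyz',c['attitude']).as_matrix()
    r=cv2.undistortPoints(np.array(uv,float).reshape(-1,1,2),k,dc).reshape(-1,2)
    r=np.c_[r,np.ones(len(r))]@R.T
    return c['origin']+r*((z-c['origin'][2])/r[:,2])[:,None]
E
python3 - <<'E'
from h import *
P,p=cloud('top')
cv2.imwrite('pics/top0c.png',cv2.resize(p[145:225,205:325,::-1],None,fx=6,fy=6,interpolation=cv2.INTER_CUBIC))
# plate: bright pixels z 6..20 in fixture region
m=np.zeros((384,512),bool); m[148:222,226:320]=1
bz=np.median(P[160:220,180:205,2][P[160:220,180:205,2]<30]); print('bench',bz)
plate=m&(P[...,2]>bz+6)&(P[...,2]<bz+130)
q=P[plate][:,:2].astype(np.float32)
pl=m&(abs(P[...,2]-bz-12)<4)&(p.min(2)>140)
print(pl.sum(),cv2.minAreaRect(P[pl][:,:2].astype(np.float32)))
np.set_printoptions(linewidth=250,precision=0,suppress=True)
print(P[150:222:3,228:318:3,2].astype(int))
E
```

```text
bench -0.27801184845361604
1440 ((570.984619140625, 29.132347106933594), (148.20790100097656, 248.5584716796875), 11.55742073059082)
[[   0   -1    0    0   -2    0    2   -5   -4    3   -1    2    1    6    3   -4    0    0    2    0    0    0    6   -1    0    0   -1    2    0    4]
 [   0    5   -5   -4   -4   -3    1    1   -1    2   -1   -2    1   -1    0   -3    0    0   -2    2    3    0    1    2   -1   -1    0    0    0    0]
 [   0   -2   -1   -3    0    0    0    0    0   -9    0   -7   -8   -3    0   -3   -1   -1   -4    1   -4    4    2    7   11    8   13    0   -2    1]
 [   2   -5   -2    1   -1    0    1    0    3    0    4    1   -3   -1    0    2   -5   12   13   12   14   10   15   11   11   20   10    2   -5    1]
 [   0    4    1   -2    1   -3    0   -1    5    0    0    1   11   10   15    9    9    9   14    9   15   13   10   11   10   15   14    1   -3    0]
 [   1    2   -5    0    4   -4    2    7    6    7   10   15    9   18   10   11   11   13    9   11    8   16   30   26   29   32   28    1   -5   -2]
 [   1   11   10    4    5   12   12    9   10   
[... 2005 characters left out ...]
9   71    7   17   11   14    5    6   -3    1    0    2    0    3    0   -1    4   -4]
 [   1    5    3   12   16   15   14   13    7   13    8    7   72   71   58    2    0    0   -3    0    0   -2    5    0    2   -2    2    0   -1    1]
 [   2    1    4   -1    5   10   11    0    0    2    0    5   73  107   71    0   -5    1   -1   -1    0    0    4   -3    2    1    4   -1   -1    0]
 [   1    2   -3   -1    5    0   -4   -7    1    1   -3    0   75  109   -2    3    0   -4   -1    3    0   -8   -2    1    3    0   -1    0    0    2]
 [   2   -1    0    0   -1    5   -2    1    0    5    2    4   -1   -4    0    8    0    1    1   -2   -5   -4    1    1   -7   -1    5   -2    1    0]]
```

View pics/top0c.png

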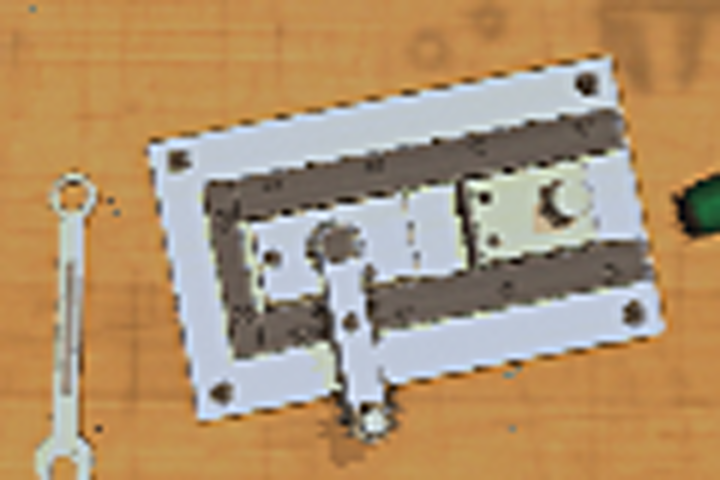

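The crop shows the post top at about (570,200), the stud at (374,420) and the pivot at (340,243). The end wall is on the left. Next, exact positions.

```bash
cat >> h.py <<'E'
np.set_printoptions(suppress=True,precision=2,linewidth=200)
C=np.array([571.,29.,0]); YAW=0.2017
RF=Ro.from_euler('z',YAW).as_matrix()
def tofix(w): return (np.atleast_2d(w)-C)@RF
def tow(f): return np.atleast_2d(f)@RF.T+C
def totool(w):
    s=state(); return (np.array(w)-s['eef_pos'])@Ro.from_euler('xyz',s['tcp_rot']).as_matrix()
E
python3 - <<'E'
from h import *
px=lambda u,v:(205+(u+.5)/6-.5,145+(v+.5)/6-.5)
post=onplane('top',[px(571,200)],86); stud=onplane('top',[px(374,421)],113); piv=onplane('top',[px(341,242)],75)
print('fix: post,stud,piv',tofix(post),tofix(stud),tofix(piv))
cs=onplane('top',[px(*a) for a in((612,57),(660,325),(202,420),(150,145))],12); print('corners',tofix(cs),cs.mean(0))
P,p=cloud('top')
for lo,hi,box,nm in((80,95,(165,190,290,312),'post'),(100,120,(205,222,258,275),'stud')):
    a,b,c,d=box; q=P[a:b,c:d].reshape(-1,3); q=q[(q[:,2]>lo)&(q[:,2]<hi)]; print(nm,len(q),tofix(q).mean(0))
E
```

```text
fix: post,stud,piv [[ -1.13 -78.89  86.  ]] [[-90.03  39.71 113.  ]] [[ 0.51 37.22 75.  ]]
corners [[  73.16 -124.96   12.  ]
 [ -70.58 -121.99   12.  ]
 [ -73.96  123.73   12.  ]
 [  73.19  123.5    12.  ]] [571.43  29.16  12.  ]
post 29 [ -0.12 -79.05  85.68]
stud 19 [-90.19  39.57 111.27]
```

```bash
python3 - <<'E'
from h import *
s=state(); print(s['tcp_rot'][2]-YAW, tow([0,-114,0]), totool(tow([0,-114,150])[0]))
E
```

```text
0.10608287988743559 [[593.84 -82.69   0.  ]] [ 540.82 -366.     64.54]
```

```bash

python3 -m handwheel '[[32,-22,0,0,0],[64,-44,3,0,0],[96,-66,6,0,0],[128,-88,9,0,0],[160,-110,12,0,0]]'
python3 -m handwheel '[[32,-22,3,0,0],[64,-44,6,0,0],[96,-66,9,0,0],[128,-88,12,0,0],[160,-110,15,0,0]]'
python3 -m handwheel '[[32,-22,3,0,0],[64,-44,6,0,0],[96,-66,9,0,0],[128,-88,12,0,0],[160,-110,15,0,0]]'
python3 -m handwheel '[[30,-18,10,0.106,0],[61,-36,20,0.106,0],[61,-36,20,0.106,0],[61,-36,20,0.106,0]]'
python3 - <<'E'
from h import *
s=state(); print(s['tcp_rot'],tofix(s['eef_pos']),totool(tow([0,-114,50])[0]),s['t'])
E
```

```text
t: 0.52
eef_pos: [309.1, -440.7, 202.3]
tcp_rot: [-3.141, 0.0, 0.307]
ft_force: [0.5, -0.2, -0.2]
opening: 0.709
grip_force: 0.0
t: 0.93
eef_pos: [428.4, -287.3, 187.4]
tcp_rot: [-3.141, 0.0, 0.308]
ft_force: [1.3, 0.1, -0.7]
opening: 0.358
grip_force: 0.0
t: 1.35
eef_pos: [547.7, -133.9, 172.3]
tcp_rot: [-3.141, 0.0, 0.308]
ft_force: [-0.1, -0.6, -0.0]
opening: 0.024
grip_force: 0.0
t: 1.68
eef_pos: [594.3, -81.4, 151.5]
tcp_rot: [-3.141, 0.002, 0.205]
ft_force: [-1.0, -0.2, 1.0]
opening: 0.002
grip_force: 0.0
[-3.14  0.    0.2 ] [[   0.73 -112.81  151.48]] [ -0.56   1.25 101.48] 1.6833
```

```bash

python3 -m handwheel '[[-0.6,1,35,0,0],[-0.6,1,70,0,0],[-0.6,1,100,0,0],[-0.6,1,100,0,0]]'
python3 -m handwheel '[[0,-6,0,0,0],[0,-11,0,0,0],[0,-15,0,0,0],[0,-18,0,0,0],[0,-21,0,0,0]]'
python3 -m handwheel '[[0,-4,0,0,0],[0,-8,0,0,0],[0,-12,0,0,0],[0,-14,0,0,0],[0,-16,0,0,0]]'
python3 - <<'E'
from h import *
s=state(); print(s['tcp_rot'],tofix(s['eef_pos']),s['ft_force']@RF,s['t'])
E
```

```text
t: 2.02
eef_pos: [590.6, -84.5, 48.1]
tcp_rot: [-3.138, 0.007, 0.201]
ft_force: [-0.3, 0.3, -0.1]
opening: 0.008
grip_force: 0.0
t: 2.43
eef_pos: [590.0, -63.2, 54.1]
tcp_rot: [3.14, -0.002, 0.202]
ft_force: [0.6, -4.0, 2.2]
opening: 0.007
grip_force: 2.4
t: 2.85
eef_pos: [586.5, -47.6, 52.8]
tcp_rot: [3.141, -0.001, 0.202]
ft_force: [2.0, -4.4, 3.8]
opening: 0.007
grip_force: 2.4
[ 3.14 -0.    0.2 ] [[ -0.12 -78.17  52.84]] [ 1.04 -4.73  3.8 ] 2.85
```

```bash

python3 -m handwheel '[[0,-3,0,0,0],[0,-6,0,0,0],[0,-8,0,0,0],[0,-10,0,0,0],[0,-11,0,0,0]]'
python3 -m handwheel '[[0,-1,0,0,0],[0,-2,0,0,0],[0,-2,0,0,0]]'
python3 - <<'E'
from h import *
s=state(); print(tofix(s['eef_pos']),s['ft_force']@RF,s['t'])
E
```

```text
t: 3.27
eef_pos: [584.1, -36.7, 52.6]
tcp_rot: [3.142, -0.0, 0.202]
ft_force: [3.0, -3.3, 3.0]
opening: 0.002
grip_force: 2.2
t: 3.52
eef_pos: [583.8, -35.2, 52.6]
tcp_rot: [3.141, -0.0, 0.202]
ft_force: [3.2, -5.3, 3.0]
opening: 0.003
grip_force: 2.9
[[ -0.32 -65.44  52.63]] [ 2.04 -5.88  3.  ] 3.5167
```

```bash

python3 -m handwheel '[[0,-1,0,0,0],[0,-2,0,0,0],[0,-3,0,0,0],[0,-3,0,0,0]]'
python3 - <<'E'
from h import *
s=state(); print(tofix(s['eef_pos']),s['ft_force']@RF,s['t'])
E
```

```text
t: 3.85
eef_pos: [583.3, -32.6, 52.6]
tcp_rot: [3.141, -0.0, 0.202]
ft_force: [3.2, -7.0, 3.0]
opening: 0.004
grip_force: 4.0
[[ -0.29 -62.81  52.65]] [ 1.7  -7.53  2.99] 3.85
```

```bash

for i in 1 ; do python3 -m handwheel '[[0,-1,0,0,0],[0,-2,0,0,0],[0,-2,0,0,0]]' | grep -E "pos|ft"; done
python3 -m handwheel '[[0,-1,0,0,0],[0,-2,0,0,0],[0,-2,0,0,0]]' | grep -E "pos|ft"
python3 - <<'E'
from h import *
s=state(); print(tofix(s['eef_pos']),s['ft_force']@RF,s['t'])
E
```

```text
eef_pos: [582.9, -30.7, 52.6]
ft_force: [2.9, -7.8, 3.4]
eef_pos: [582.7, -29.3, 52.7]
ft_force: [3.2, -13.1, 2.3]
[[ -0.21 -59.51  52.7 ]] [  0.51 -13.45   2.3 ] 4.35
```

```bash

python3 -m handwheel '[[0,-1,0,0,0],[0,-1.5,0,0,0],[0,-1.5,0,0,0],[0,-1.5,0,0,0]]' | grep -E "pos|ft"
python3 - <<'E'
from h import *
s=state(); print(tofix(s['eef_pos']),s['ft_force']@RF,s['t'])
E
```

```text
eef_pos: [582.7, -29.1, 52.8]
ft_force: [4.3, -21.8, 2.2]
[[ -0.13 -59.28  52.76]] [ -0.2  -22.24   2.17] 4.6833
```

```bash

python3 -m handwheel '[[0,-0.5,0,0,0],[0,-0.5,0,0,0],[0,-0.5,0,0,0]]' | grep -E "pos|ft"
python3 -m handwheel '[[0,10,0,0,0],[0,25,0,0,0],[0,30,-35,0,0],[0,30,-70,0,0.4],[0,30,-105,0,0.4]]' | grep -E "pos|ft"
python3 - <<'E'
from h import *
p,d=snap('top')
cv2.imwrite('pics/top1c.png',cv2.resize(p[145:225,205:325,::-1],None,fx=6,fy=6,interpolation=cv2.INTER_CUBIC))
s=state(); print(tofix(s['eef_pos']),s['ft_force']@RF,s['t'])
E
```

```text
eef_pos: [582.7, -29.0, 52.8]
ft_force: [4.6, -25.3, 0.8]
eef_pos: [587.0, -56.2, 158.0]
ft_force: [-0.0, -0.7, -0.0]
[[  1.14 -87.43 165.06]] [ 1.04 -1.22  5.86] 5.4
```

View pics/top1c.png

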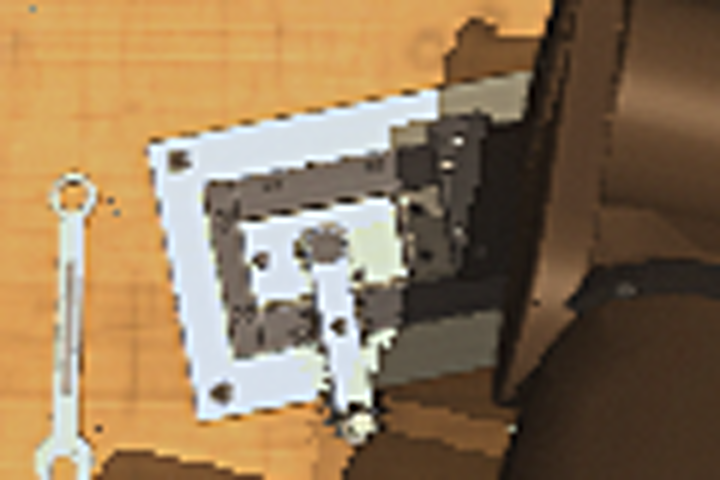

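The block now sits against the end wall at column 238, with the jaw directly behind it. The stud is at about (356,425).

```bash
python3 - <<'E'
from h import *
px=lambda u,v:(205+(u+.5)/6-.5,145+(v+.5)/6-.5)
print(tofix(onplane('top',[px(356,425)],113)),tofix(onplane('top',[px(322,243)],75)))
P,p=cloud('top')
q=P[205:222,255:275].reshape(-1,3); q=q[(q[:,2]>100)&(q[:,2]<120)]; print(len(q),tofix(q).mean(0))
s=state(); print(s['tcp_rot'],totool(tow([-90,46,170])[0]))
E
```

```text
[[-90.28  48.66 113.  ]] [[ 1.81 46.68 75.  ]]
19 [-90.05  45.85 112.52]
[ 3.14 -0.01  0.2 ] [ -91.14 -133.39   -5.77]
```

```bash

python3 -m handwheel '[[-22,-33,0,0,0.4],[-45,-66,0,0,0.4],[-68,-100,0,0,0.4],[-91,-133,0,0,0.4],[-91,-133,0,0,0.4]]' | grep -E "pos|ft|rot|open"
python3 - <<'E'
from h import *
s=state(); print(s['tcp_rot'],totool(tow([-90,46,82])[0]))
E
```

```text
eef_pos: [466.5, 59.4, 157.1]
tcp_rot: [-3.14, 0.005, 0.204]
ft_force: [1.1, -0.3, 0.4]
opening: 0.393
[-3.14  0.    0.2 ] [ 6.62  4.9  75.07]
```

```bash

python3 -m handwheel '[[2,1,15,0,0.4],[3,2,30,0,0.4],[3,2,30,0,0.4]]' | grep -E "pos|ft"
python3 - <<'E'
from h import *
p,d=snap('side'); u,v=proj('side',tow([-90,46,100]))[0].astype(int); print(u,v)
cv2.imwrite('pics/side1c.png',cv2.resize(p[v-50:v+50,u-60:u+60,::-1],None,fx=6,fy=6,interpolation=cv2.INTER_CUBIC))
s=state(); print(s['tcp_rot'],totool(tow([-90,46,82])[0]))
E
```

```text
eef_pos: [474.2, 55.0, 125.5]
ft_force: [0.1, -0.6, -1.1]
290 186
[-3.14  0.    0.2 ] [-0.55 -1.2  44.53]
```

View pics/side1c.png

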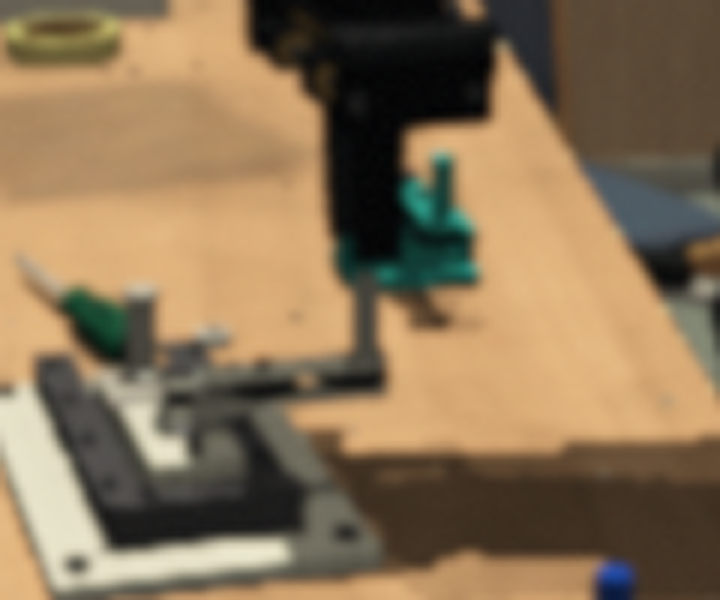

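The side crop shows the fingers centred in x over the stud, at columns 365 and 366. I'll lower and grip.

```bash

python3 -m handwheel '[[0,-1,20,0,0.4],[0,-1,42,0,0.4],[0,-1,42,0,0.4]]' | grep -E "pos|ft"
python3 -m handwheel '[[0,0,0,0,0],[0,0,0,0,0],[0,0,0,0,0],[0,0,0,0,0],[0,0,0,0,0]]'
python3 - <<'E'
from h import *
s=state(); print(s['tcp_rot'],tofix(s['eef_pos']),s['ft_force']@RF)
E
```

```text
eef_pos: [473.9, 55.9, 83.5]
ft_force: [-0.4, -0.1, -0.9]
t: 6.78
eef_pos: [474.9, 56.4, 86.5]
tcp_rot: [-3.141, -0.0, 0.202]
ft_force: [-2.2, 3.6, 4.1]
opening: 0.137
grip_force: 30.0
[-3.14 -0.    0.2 ] [[-88.63  46.1   86.45]] [-1.48  3.96  4.08]
```

```bash

python3 -m handwheel '[[0.2,-5.4,0,0.06,0],[0.7,-10.8,0,0.12,0],[1.5,-16.1,0,0.18,0],[2.6,-21.4,0,0.24,0],[4.0,-26.6,0,0.3,0]]'
python3 -m handwheel '[[0.2,-5.4,0,0.06,0],[0.7,-10.8,0,0.12,0],[1.5,-16.1,0,0.18,0],[2.6,-21.4,0,0.24,0],[4.0,-26.6,0,0.3,0]]'
python3 - <<'E'
from h import *
s=state(); f=tofix(s['eef_pos'])[0]; print(YAW-s['tcp_rot'][2],f,np.arctan2(f[1]-45,-f[0]),np.hypot(f[1]-45,f[0]),s['ft_force']@RF)
E
```

```text
t: 7.2
eef_pos: [473.4, 82.9, 86.6]
tcp_rot: [3.141, 0.0, -0.101]
ft_force: [-4.5, -3.2, 7.7]
opening: 0.137
grip_force: 30.0
t: 7.62
eef_pos: [479.4, 109.0, 86.5]
tcp_rot: [3.14, 0.001, -0.401]
ft_force: [-5.9, -2.3, 9.5]
opening: 0.14
grip_force: 30.0
0.6024389318453947 [-73.74  96.71  86.5 ] 0.6115715870785998 90.06685499292972 [-6.25 -1.02  9.5 ]
```

```bash

python3 -m handwheel '[[0.2,-5.4,0,0.06,0],[0.7,-10.8,0,0.12,0],[1.5,-16.1,0,0.18,0],[2.6,-21.4,0,0.24,0],[4.0,-26.6,0,0.3,0]]' |grep ft
python3 -m handwheel '[[0.2,-5.4,0,0.06,0],[0.7,-10.8,0,0.12,0],[1.1,-14.0,0,0.16,0],[1.1,-14.0,0,0.16,0]]'
python3 - <<'E'
from h import *
s=state(); f=tofix(s['eef_pos'])[0]; print(YAW-s['tcp_rot'][2],f,np.arctan2(f[1]-45,-f[0]),np.hypot(f[1]-45,f[0]),s['ft_force']@Ro.from_euler('xyz',s['tcp_rot']).as_matrix())
E
```

```text
ft_force: [-8.8, -1.9, 10.3]
t: 8.37
eef_pos: [502.7, 142.4, 86.5]
tcp_rot: [3.139, 0.002, -0.86]
ft_force: [-10.6, 0.2, 11.4]
opening: 0.139
grip_force: 30.0
1.0620737697520415 [-44.17 124.8   86.48] 1.0652795151171168 91.21246464790858 [ -7.11   7.9  -11.32]
```

```bash

python3 -m handwheel '[[0,-1.5,0,0.02,0],[0.1,-3,0,0.03,0],[0.1,-4,0,0.04,0],[0.1,-4,0,0.04,0],[0.1,-4,0,0.04,0]]'
python3 - <<'E'
from h import *
s=state(); f=tofix(s['eef_pos'])[0]; print(YAW-s['tcp_rot'][2],f,np.arctan2(f[1]-45,-f[0]),np.hypot(f[1]-45,f[0]),s['ft_force']@Ro.from_euler('xyz',s['tcp_rot']).as_matrix())
E
```

```text
t: 8.78
eef_pos: [505.4, 144.7, 86.5]
tcp_rot: [3.139, 0.002, -0.898]
ft_force: [-10.9, 1.9, 10.1]
opening: 0.137
grip_force: 30.0
1.0996596614726397 [-41.1  126.48  86.52] 1.103580285149369 91.25994786935303 [ -8.35   7.39 -10.07]
```

```bash

python3 -m handwheel '[[0,-1,0,0.01,0],[0.1,-2,0,0.02,0],[0.1,-2,0,0.02,0],[0.1,-2,0,0.02,0]]'
python3 - <<'E'
from h import *
s=state(); f=tofix(s['eef_pos'])[0]; print(YAW-s['tcp_rot'][2],f,np.arctan2(f[1]-45,-f[0]),np.hypot(f[1]-45,f[0]),s['ft_force']@Ro.from_euler('xyz',s['tcp_rot']).as_matrix())
E
```

```text
t: 9.12
eef_pos: [506.9, 145.9, 86.5]
tcp_rot: [3.139, 0.002, -0.918]
ft_force: [-11.9, 2.4, 11.3]
opening: 0.142
grip_force: 30.0
1.1197647112453122 [-39.35 127.38  86.53] 1.1251451045597904 91.29467759633715 [ -9.15   8.07 -11.29]
```

```bash

python3 -m handwheel '[[0,-1,0,0.01,0],[0,-2,0,0.01,0],[0,-2,0,0.01,0],[0,-2,0,0.01,0]]' | grep -E 'pos|ft|open'
python3 - <<'E'
from h import *
s=state(); f=tofix(s['eef_pos'])[0]; print(YAW-s['tcp_rot'][2],f,np.arctan2(f[1]-45,-f[0]),s['ft_force']@Ro.from_euler('xyz',s['tcp_rot']).as_matrix())
p,d=snap('top'); cv2.imwrite('pics/top2c.png',cv2.resize(p[145:225,205:325,::-1],None,fx=6,fy=6,interpolation=cv2.INTER_CUBIC))
E
```

```text
eef_pos: [508.4, 147.1, 86.5]
ft_force: [-12.0, 1.7, 11.7]
opening: 0.147
1.129784718500458 [-37.66 128.22  86.54] 1.1458396847731163 [ -8.57   8.69 -11.67]
```

View pics/top2c.png

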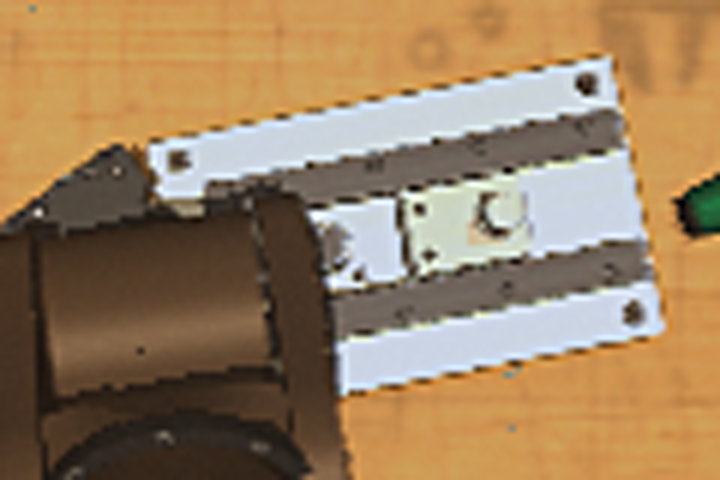

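The arm hides the stud at (250,330) in this view. The jaw is still shut on the block at column 403. I'll check the stud from the side.

```bash
python3 - <<'E'
from h import *
p,d=snap('side'); 
for t in(1.0,1.1,1.2): print(t,proj('side',tow([-90*np.cos(t),45+90*np.sin(t),73])))
u,v=proj('side',tow([-40,125,80]))[0].astype(int); print(u,v)
cv2.imwrite('pics/side2c.png',cv2.resize(p[v-40:v+40,u-50:u+50,::-1],None,fx=7,fy=7,interpolation=cv2.INTER_CUBIC))
P,_=cloud('side'); q=P[v-40:v+40,u-50:u+50].reshape(-1,3); f=tofix(q)
m=(f[:,2]>57)&(f[:,2]<72)&(f[:,1]>45)&(f[:,0]>-80)&(f[:,0]<20); print(m.sum(),f[m][np.argsort(f[m][:,1])][-12:])
E
```

```text
1.0 [[283.13 206.46]]
1.1 [[280.72 207.39]]
1.2 [[278.05 208.23]]
280 204
184 [[-15.16 313.97  68.31]
 [-17.04 315.3   66.27]
 [-35.32 315.35  63.8 ]
 [ -7.82 315.79  67.78]
 [-12.31 315.92  67.23]
 [-32.83 315.94  64.43]
 [ -9.8  316.73  67.97]
 [-14.29 316.89  67.44]
 [ -2.94 317.05  69.07]
 [ -4.92 317.99  69.26]
 [-45.9  324.81  67.05]
 [-47.6  326.5   67.66]]
```

View pics/side2c.png

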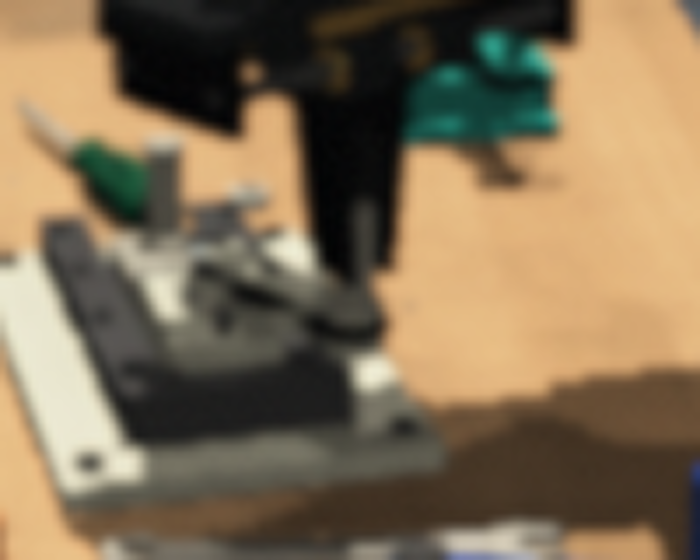

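```bash

cat > m.py <<'E'
from h import *
def meas():
    p,d=snap('side'); g=p.astype(int).sum(2)/3
    print('stud rows',[g[r,272:292].astype(int).tolist() for r in(194,197,200)])
    print('post row',g[190,245:262].astype(int).tolist())
    s=state(); f=tofix(s['eef_pos'])[0]; print(f,s['opening'],s['ft_force']@Ro.from_euler('xyz',s['tcp_rot']).as_matrix(),s['moment'])
meas()
for t in(1.0,1.05,1.1,1.15): print(t,proj('side',tow([-90*np.cos(t),45+90*np.sin(t),95])))
print(proj('side',tow([0,-45,69])))
E
python3 m.py
python3 -m handwheel '[[0,-1,0,0,0],[0,-2,0,0,0],[0,-3,0,0,0],[0,-3,0,0,0],[0,-3,0,0,0]]' | grep -E 'pos|ft|open|grip'
python3 m.py
```

```text
stud rows [[158, 112, 50, 12, 5, 4, 7, 14, 32, 50, 55, 41, 20, 20, 66, 129, 167, 181, 182, 181], [192, 145, 75, 22, 6, 5, 6, 14, 32, 54, 59, 42, 20, 24, 76, 138, 170, 178, 179, 178], [224, 212, 158, 77, 19, 4, 4, 11, 30, 51, 57, 43, 25, 51, 108, 155, 175, 180, 181, 181]]
post row [38, 44, 50, 53, 59, 62, 66, 68, 69, 77, 108, 151, 175, 182, 182, 182, 184]
[-37.71 128.22  86.52] 0.14243812050751573 [ -8.4    7.86 -11.77] [ 0.44  2.11 -0.08]
1.0 [[283.07 198.68]]
1.05 [[281.89 199.13]]
1.1 [[280.64 199.57]]
1.15 [[279.33 199.99]]
[[252.74 189.44]]
eef_pos: [509.1, 148.3, 86.3]
ft_force: [-18.0, -2.2, 15.8]
opening: 0.14
grip_force: 30.0
stud rows [[135, 81, 31, 8, 5, 6, 8, 19, 40, 52, 47, 30, 16, 26, 80, 142, 174, 181, 182, 182], [184, 133, 61, 14, 4, 5, 6, 21, 42, 56, 53, 35, 17, 33, 87, 142, 171, 178, 178, 179], [219, 185, 118, 49, 11, 3, 6, 18, 39, 55, 55, 38, 24, 63, 125, 164, 177, 180, 181, 182]]
post row [37, 45, 50, 53, 58, 63, 66, 68, 70, 78, 108, 152, 176, 182, 182, 182, 184]
[-36.68 129.31  86.31] 0.13893830711601113 [ -9.62  15.93 -15.76] [-0.36  3.32 -0.09]
1.0 [[283.07 198.68]]
1.05 [[281.89 199.13]]
1.1 [[280.64 199.57]]
1.15 [[279.33 199.99]]
[[252.74 189.44]]
```

The force doubled to 16 N while the tool moved only 1.5 mm of the 3 commanded, so the arm is on its stop. I'll press slightly more to confirm.

```bash

python3 -m handwheel '[[0,-1,0,0,0],[0,-1,0,0,0],[0,-1,0,0,0],[0,-1,0,0,0],[0,-1,0,0,0]]' 
python3 m.py | sed -n 5p\;3,4p
python3 - <<'E'
from h import *
s=state(); print(s['ft_force']@Ro.from_euler('xyz',s['tcp_rot']).as_matrix(),tofix(s['eef_pos']))
snap('top'); P,p=cloud('top'); f=tofix(P.reshape(-1,3))
m=(f[:,2]>80)&(f[:,2]<92)&(abs(f[:,0])<15)&(f[:,1]>-70)&(f[:,1]<-25); print('post',m.sum(),f[m].mean(0))
E
```

```text
t: 10.48
eef_pos: [510.3, 148.9, 86.4]
tcp_rot: [3.135, 0.003, -0.928]
ft_force: [-17.1, -2.4, 15.0]
opening: 0.134
grip_force: 30.1
[-35.43 129.63  86.37] 0.14083580591044426 [ -8.78  15.45 -15.53] [-0.51  3.12 -0.1 ]
1.0 [[283.07 198.68]]
1.05 [[281.89 199.13]]
[ -8.78  15.45 -15.53] [[-35.43 129.63  86.37]]
post 30 [  0.12 -45.24  85.53]
```

```bash
python3 m.py | sed -n 1p
python3 -m handwheel '[[0,-1,0,0,0],[0,-2,0,0,0],[0,-2,0,0,0],[0,-2,0,0,0],[0,-2,0,0,0]]' |grep -E "pos|open"
python3 m.py | sed -n 1,3p
python3 - <<'E'
from h import *
p=np.load('/tmp/side.npz')['p']
cv2.imwrite('pics/side3c.png',cv2.resize(p[180:225,250:305,::-1],None,fx=12,fy=12,interpolation=cv2.INTER_CUBIC))
E
```

```text
stud rows [[123, 61, 17, 6, 6, 6, 12, 28, 49, 54, 44, 22, 15, 47, 107, 155, 178, 182, 182, 181], [158, 94, 35, 7, 4, 6, 9, 27, 51, 61, 49, 26, 18, 58, 118, 159, 175, 178, 178, 179], [208, 157, 79, 22, 4, 4, 8, 27, 52, 60, 47, 26, 34, 85, 143, 172, 179, 180, 181, 181]]
eef_pos: [510.6, 149.6, 86.2]
opening: 0.141
stud rows [[119, 56, 13, 6, 5, 5, 11, 28, 47, 51, 39, 19, 16, 53, 113, 158, 178, 181, 182, 182], [155, 89, 31, 8, 5, 5, 11, 30, 53, 59, 46, 24, 19, 66, 127, 165, 177, 178, 178, 179], [200, 142, 69, 19, 5, 5, 11, 28, 51, 59, 46, 26, 33, 85, 143, 173, 179, 180, 181, 182]]
post row [39, 45, 50, 54, 59, 62, 65, 68, 70, 77, 107, 152, 176, 181, 182, 182, 184]
[-35.06 130.28  86.14] 0.14039798187834873 [ -9.38  21.52 -18.4 ] [-1.27  4.11 -0.07]
```

View pics/side3c.png

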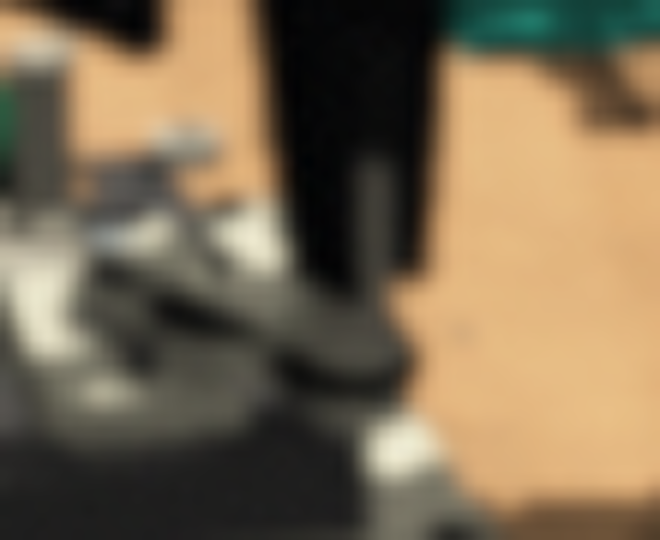

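The stud has now stopped, at about column 281 or roughly 1.09 rad, while the push rose to 21.5 N. It's on the stop, the jaw post hasn't moved and the grip is firm, so I'm handing in.

```bash
python3 -c "
from h import *
print(job_done(),state()['t'])"
```

```text
the job is handed in; nothing more can be done
the job is handed in; nothing more can be done
```

I handed the job in with the tensioner home against the end wall, the jaw shut on it, and the fingers still holding the cage arm wound at its stop; the judge gave no verdict back.

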